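# Point out the drive and its sleeve, then flip the check-off lever

### The job

Show the person watching the rack which parts belong together: point at the middle of the matte black hard drive with the fingertips two to four centimetres above it and stay there for two seconds, then point in the same way at the middle of the orange sleeve for two seconds. After that, check the pair off by pushing the red-tipped lever all the way over to its other side, and back away from it. Touch nothing but the lever: no part and no tier may be touched, shifted or lifted.

Things in the scene. Friction and masses are not known exactly. Their poses are not given: they have to be found in the camera images.
- drive: The hard drive: a matte black flat box, 112 (x) x 76 (y) x 16 mm high, with a small plain silver plate on top. Loose, lying flat on the low tier, beside the parts box. Origin at the centre of its underside, z up.
- drive_top (a point): The centre of the hard drive's top face, 16 mm above its underside.
- sleeve: The orange silicone sleeve: a flat stiff moulded shell, 124 (x) x 86 (y) x 22 mm high, ribbed on top, open at its +x end. Loose, lying flat on the high tier, beside the tweezer set. Origin at the centre of its underside, z up.
- sleeve_top (a point): The centre of the sleeve's top face, 22 mm above its underside.
- parts_box: Bystander: a closed clear plastic parts box with small metal parts inside, 120 (x) x 80 (y) x 30 mm high, loose on the low tier. Origin at the centre of its underside.
- tweezers: Bystander: a set of three stainless tweezers lying on a grey holder plate, about 122 (x) x 72 (y) x 13 mm high, loose on the high tier. Origin at the centre of its underside.
- tier_low: The low tier: a smoked acrylic tray, 200 (x) x 250 (y) mm, on a white powder-coated steel frame. Fixed. Its floor is 40 mm above the work surface, with a 6 mm lip round it. Origin on the work surface under its centre. It stands on the left or the right of the lever.
- tier_high: The high tier: two stacked smoked acrylic trays, 200 (x) x 250 (y) mm, on a white powder-coated steel frame; the lower tray is empty, the upper one's floor is 85 mm above the work surface, with a 6 mm lip round it. Fixed. Origin on the work surface under its centre. It stands on the other side of the lever.
- flag_base: The lever's grey base block, 70 (x) x 50 (y) x 25 mm high, fixed on the work surface between the tiers. Origin at the centre of its underside. The lever's pivot axis runs along the block's y, 22 mm above the origin; the lever is pushed over towards the block's +x (roughly away from the robot).
- flag (a joint): Angle of the lever, rad. At 0 it leans 0.5 rad from upright towards the block's -x (the robot's side), at 1.0, its stop, 0.5 rad towards +x; it starts between 0 and 0.2. It turns with light friction (about 1 N at the tip) and stays where it is left.
- flag_tip (a point): The centre of the red ball, 26 mm in diameter, at the lever's end, 80 mm from the pivot axis along a steel shaft 10 mm in diameter.
Things that resemble listed ones, but are neither listed nor needed, are in the scene too. Leave any pink or turquoise look-alike of the drive alone.

How it is judged:
By the outcome, as a careful person would: the job done as asked, in the order asked, and still so for the second after the job is handed in, with the robot touching nothing.
It also fails if it takes over 61 s, if anything falls off the work surface, if the arm or the gripper's body presses on something with over 40 N, if the wrist force passes 120 N, or if a joint passes its speed limit or range.

### The arm

A 6-joint arm with a two-finger parallel gripper is mounted at the origin on the work surface. World frame = base frame: x ahead of the robot, y to its left, z up, the work surface at z = 0. Lengths are in mm, angles in rad, forces in N, time in s.
With the tool pointing down it reaches from about 275 to 1000 mm from the base axis. Payload 8.4 kg.
Tool frame: the origin (TCP) lies midway between the tips of the shut fingers; the grasp point (between the pads) lies grip_depth behind it (grip_depth is the distance from the TCP to the grasp point, in mm); z points along the fingers, y is the line along which they close (so a half turn about z gives the same grasp; the last joint's range is limited). The gripper opens to 85 mm and grips with 20 to 120 N. Pads are 22 mm wide; open, the fingers measure 114 mm over their backs; the gripper's body (76 mm by 85 mm) begins 54 mm behind the grasp point. The pads swing forward as they close: fully open they stand 13 mm farther back than shut.
Start: joints at [1.16, 0.353, 1.633, -0, 1.155, -0.002], TCP at [248.442, 573.502, 231.281] pointing down, gripper open.
Joint ranges: [-2.63, 2.63], [-0.92, 2.1], [0.06, 2.66], [-1.3, 4.44], [0, 2.69], [-3.02, 3.02]. Speed limits (rad/s): [2.22, 2.22, 2.79, 3.14, 3.14, 3.14].

### API

Orientations are given as [roll, pitch, yaw] about the fixed x, y, z axes, in that order (R = Rz(yaw) Ry(pitch) Rx(roll)).
In Python, from rig import * gives the robot as it stands.
- The arm moves only by the shell command python3 -m creep 'ROWS' [FORCE]. ROWS is JSON, a list of rows, each an object of numbers: "x", "y", "z": the shift along the tool's x, y, z in mm; "rx", "ry", "rz": the turn, a rotation vector about the tool's x, y, z in rad; "hand": the finger opening in mm, from 0 to 85.4. A call has 1 to 20 rows; each row shifts and turns the commanded pose from where the row before left it, along the tool's axes as they then stand; what a row does not reach is not made up. A row lasts 1/8 s, in which the tool goes at most 62.5 mm and 10.7 degrees, less where a joint would pass 70% of its speed; a pose out of reach is approached as far as the arm can. A call with a gripper value outside its range is refused whole. The fingers move at their own pace and stop on an object; FORCE is the grip in N (left out, the last holds). Time passes only in rows, so rows that do not move let the fingers close. It gives the time, the measured TCP pose, the force, the opening and the grip force at its end, in the units of the state.
- sense(): the state, without advancing time (a new reading comes with each control period).
- grab_frame(name): name is "scene" or "top" or "wrist"; returns the picture (480x640x3 uint8, red, green, blue); there is no depth.
- get_calibration(name): a dict with "K" (3x3 intrinsics, pixels), "k1" (the pictures are not rectified: a ray, as slopes to the right and down, at radius r is drawn at 1 + k1 r^2 times it, then the intrinsics apply), "R" (3x3) and "t" (3): a world point X has camera coordinates R X + t. Camera axes: x right, y down, z forward; pixel columns grow to the right and rows downward; lengths in mm; the calibration is good to about 2 mm. A picture is of the moment at which its call begins: read the wrist's pose just before it. get_calibration takes no time and is no camera call; for the wrist camera it gives the pose at the moment of the call.
- sign_off(): hands the job in; it is judged then, once.
The state is a dict: "clock": time; "qpos": joint angles; "qvel": joint speeds; "joint_efforts": joint torques, N m; "eef_pos": TCP position; "tcp_rot": TCP orientation; "contact_force": force on the tool from outside, world axes, zero at the start; "wrist_torque": the same for the moment, N m; "opening": opening from 0.0 (shut) to 1.0 (fully open); "grasp_force": force on a finger pad.
Only numpy, scipy, OpenCV 4.12 (cv2) and the standard library are available. Lean on these libraries where they do the work, as an engineer would, in place of code of your own. Each camera call takes 0.05 s, during which the arm holds its last target. There are 200 camera calls.

## Working session

There is one attempt and no reset: what is moved stays moved. The work goes in short steps, Python scripts to look and compute and a shell command to move; the robot and the scene stay as the last step left them, time stands still between calls to the robot, and variables do not carry over. Pictures are saved under pics/ and viewed, at most 10 in all, crops included, and the job is handed in when it is done.

```bash
mkdir -p pics
python3 - <<'E'
from rig import *
import cv2
s=sense();print(s)
for n in("scene","top"):
    cv2.imwrite(f"pics/{n}0.png",grab_frame(n)[:,:,::-1]);c=get_calibration(n);print(n,c)
E
```

```text
{'clock': 0.0, 'qpos': array([ 1.15960939e+00,  3.53649640e-01,  1.63414013e+00, -4.59136525e-05,
        1.15519059e+00, -2.38108824e-03]), 'qvel': array([ 0.00036745, -0.00105227, -0.00173406, -0.00069686,  0.0006012 ,
       -0.00088331]), 'joint_efforts': array([-3.97135140e-03, -6.05243754e+01, -3.42074668e+01, -4.69006936e-04,
        9.34674841e-03,  1.87731712e-05]), 'eef_pos': array([248.25800182, 573.05964355, 230.55818092]), 'tcp_rot': array([-3.14020485e+00,  3.86749737e-05,  2.73280540e+00]), 'contact_force': array([-0.4363254 ,  0.22384924, -0.42394144]), 'wrist_torque': array([-0.02123697,  0.01185328, -0.00721991]), 'grasp_force': 0.0, 'opening': 0.9998399428291898}
scene {'K': array([[436.38767711,   0.        , 318.11334784],
       [  0.        , 436.38767711, 241.93390823],
       [  0.        ,   0.        ,   1.        ]]), 'k1': -0.0720916600511947, 'R': array([[ 0.26210257,  0.96485521,  0.01888551],
       [ 0.61175368, -0.1509838 , -0.77650584],
       [-0.7463643 ,  0.21507746, -0.62982697]]), 't': array([ -30.73079358, -252.06933683, 1379.78292622])}
top {'K': array([[561.3129561 ,   0.        , 321.86338431],
       [  0.        , 561.3129561 , 238.54946186],
       [  0.        ,   0.        ,   1.        ]]), 'k1': -0.021034316219687755, 'R': array([[ 0.01322015, -0.99990376,  0.00420615],
       [-0.99510783, -0.01356839, -0.09785862],
       [ 0.09790627, -0.00289187, -0.99519144]]), 't': array([-110.4582257 ,  497.50022337, 1351.17353508])}
```

View pics/top0.png

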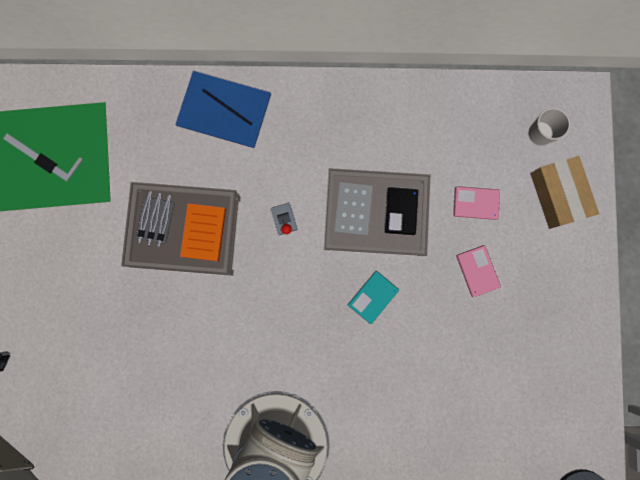

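View pics/scene0.png

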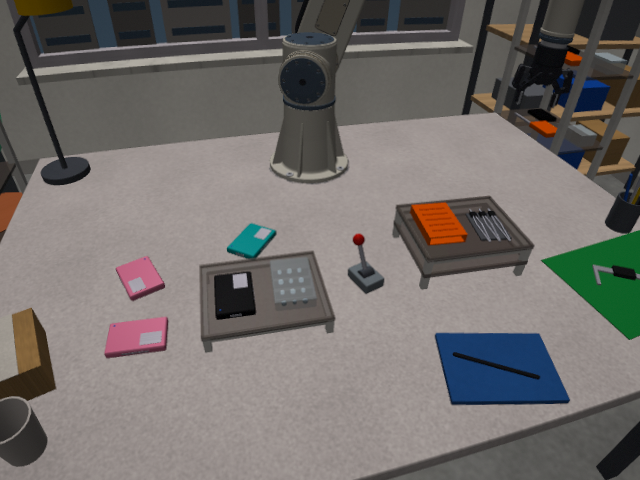

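The top view shows the drive at about (401,211), the orange sleeve at (203,233), the red ball at (286,229) and the lever base at (284,217). The scene view agrees: drive at (234,295), sleeve at (438,223), ball at (358,240).

```bash
cat > h.py <<'E'
import numpy as np, cv2
def ray(c,u,v):
    K=c["K"];d=np.array([(u-K[0,2])/K[0,0],(v-K[1,2])/K[1,1]]);s=d.copy()
    for _ in range(10): s=d/(1+c["k1"]*(s@s))
    R=c["R"];return -R.T@c["t"], R.T@np.r_[s,1]
def onz(c,u,v,z):
    o,d=ray(c,u,v);return o+d*(z-o[2])/d[2]
def tri(c1,p1,c2,p2):
    o1,d1=ray(c1,*p1);o2,d2=ray(c2,*p2)
    a=np.linalg.lstsq(np.c_[d1,-d2],o2-o1,rcond=None)[0]
    A,B=o1+a[0]*d1,o2+a[1]*d2;return (A+B)/2,np.linalg.norm(A-B)
def blob(m,box):
    x0,y0,x1,y1=box;k=np.zeros(m.shape,np.uint8);k[y0:y1,x0:x1]=m[y0:y1,x0:x1]
    k=cv2.morphologyEx(k,cv2.MORPH_CLOSE,np.ones((5,5)))
    cs,_=cv2.findContours(k,cv2.RETR_EXTERNAL,cv2.CHAIN_APPROX_NONE)
    q=max(cs,key=cv2.contourArea);return q
E
python3 - <<'E'
from rig import *
from h import *
I={n:cv2.imread(f"pics/{n}0.png").astype(int) for n in("top","scene")}
C={n:get_calibration(n) for n in I}
def masks(i):
    b,g,r=i[...,0],i[...,1],i[...,2]
    return dict(drive=i.max(2)<45, sleeve=(r>170)&(g>45)&(g<140)&(b<60), ball=(r>110)&(g<45)&(b<60))
box=dict(top=dict(drive=(375,180,425,245),sleeve=(172,195,235,270),ball=(270,215,300,245)),
 scene=dict(drive=(205,265,262,325),sleeve=(400,195,475,255),ball=(345,228,372,252)))
Z=dict(drive=56,sleeve=107)
P={}
for n in I:
    for k,m in masks(I[n]).items():
        q=blob(m.astype(np.uint8)*255,box[n][k]);M=cv2.moments(q)
        P[n,k]=(M["m10"]/M["m00"],M["m01"]/M["m00"])
        r=cv2.minAreaRect(q);print(n,k,np.round(P[n,k],1),np.round(r[1],1),cv2.contourArea(q))
        if k in Z:
            print("  centre",onz(C[n],*P[n,k],Z[k]).round(1),"rect corners",[onz(C[n],*p,Z[k])[:2].round().tolist() for p in cv2.boxPoints(r)])
for k in("drive","sleeve","ball"):
    p,g=tri(C["top"],P["top",k],C["scene"],P["scene",k]);print(k,p.round(1),round(g,1))
# base: top-face corners by eye zoom
t=cv2.resize(I["top"][190:250,250:320].astype(np.uint8),None,fx=8,fy=8,interpolation=cv2.INTER_CUBIC)
cv2.imwrite("pics/base.png",t)
E
```

```text
top drive [401.2 211. ] [30.8 45.5] 1322.0
  centre [ 565.3 -294.    56. ] rect corners [[512.0, -253.0], [623.0, -260.0], [619.0, -335.0], [508.0, -327.0]]
top sleeve [202.1 231.8] [36.5 53.7] 1857.0
  centre [502.6 172.9 107. ] rect corners [[446.0, 221.0], [570.0, 209.0], [560.0, 125.0], [436.0, 138.0]]
top ball [285.9 229. ] [8.5 8.5] 53.0
scene drive [232.6 298. ] [43.5 39.6] 1336.5
  centre [ 586.6 -300.3   56. ] rect corners [[514.0, -336.0], [519.0, -256.0], [639.0, -264.0], [633.0, -336.0]]
scene sleeve [439.6 222.6] [52.6 36.8] 1290.5
  centre [519.2 167.5 107. ] rect corners [[442.0, 137.0], [398.0, 247.0], [581.0, 203.0], [611.0, 109.0]]
scene ball [357.3 236.2] [3.8 9.2] 20.5
drive [ 568.  -298.5   36.6] 3.3
sleeve [504.4 176.5  94.7] 2.2
ball [512.3 -21.1  98.9] 2.7
```

View pics/base.png

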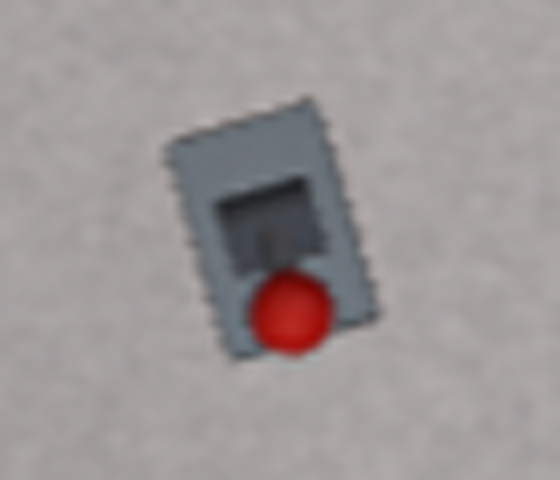

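```bash
cat >> h.py <<'E'
from scipy.spatial.transform import Rotation as Ro
def todo(s,target): # tool-axes shift to world target
    return (Ro.from_euler("xyz",s["tcp_rot"]).as_matrix().T@(np.array(target)-s["eef_pos"])).round(1)
E
python3 - <<'E'
from rig import *
from h import *
c=get_calibration("top")
q=np.array([[165,148],[312,98],[380,318],[232,360]])/8+[250-.5+.5/8,190-.5+.5/8]
w=np.array([onz(c,*p,25) for p in q])[:,:2];print(w.round(),[np.linalg.norm(w[i]-w[i-1]).round(1) for i in range(4)])
f=(w[0]+w[1])/2;n=(w[2]+w[3])/2;d=f-n;yaw=np.arctan2(d[1],d[0]);m=w.mean(0);print("base",m,"yaw",yaw)
o,_=ray(c,0,0);print("cam",o)
u=d/np.linalg.norm(d)
for a in(-.5,-.4,-.3):
    z=22+80*np.cos(a);b=onz(c,285.9,229,z);print(a,b.round(1),"along",(b[:2]-m)@u,"exp",80*np.sin(a),"across",u[0]*(b[1]-m[1])-u[1]*(b[0]-m[0]))
s=sense();print(todo(s,[565.5,-294,200]),todo(s,[503,173,200]))
E
```

```text
[[573.  25.]
 [589. -20.]
 [521. -43.]
 [507.   3.]] [np.float64(68.9), np.float64(47.8), np.float64(71.5), np.float64(47.1)]
base [547.3870826   -9.01030941] yaw 0.3198766500545715
cam [ 364.23827548  -99.78989716 1393.82562356]
-0.5 [513.5 -19.4  92.2] along -35.388036619405035 exp -38.35404308833624 across 0.8196645775824578
-0.4 [513.1 -19.6  95.7] along -35.8343480855956 exp -31.153467384692043 across 0.7410909769468876
-0.3 [512.8 -19.7  98.4] along -36.18619026893479 exp -23.641616532907165 across 0.679148792408391
[-635.8 -669.5   31.4] [-392.8 -265.8   31. ]
```

```bash
python3 -m creep '[{"x":-14,"y":-15,"hand":0},{"x":-28,"y":-30},{"x":-28,"y":-30},{"x":-28,"y":-30},{"x":-28,"y":-30},{"x":-28,"y":-30},{"x":-28,"y":-30},{"x":-28,"y":-30},{"x":-28,"y":-30},{"x":-28,"y":-30},{"x":-28,"y":-30},{"x":-28,"y":-30},{"x":-28,"y":-30},{"x":-28,"y":-30},{"x":-28,"y":-30},{"x":-28,"y":-30},{"x":-28,"y":-30},{"x":-28,"y":-30},{"x":-28,"y":-30},{"x":-14,"y":-15}]'
python3 - <<'E'
from rig import *
from h import *
s=sense();print(s["clock"],s["opening"],todo(s,[565.5,-294,86]))
E
```

```text
0.1 0.9994356989374334 [-635.8 -669.4  145.4]schema error: expected keys x, y, z, rx, ry, rz, hand
```

Every row needs all seven keys.

```bash
python3 -m creep '[{"x":-14,"y":-15,"z":0,"rx":0,"ry":0,"rz":0,"hand":0},{"x":-28,"y":-30,"z":0,"rx":0,"ry":0,"rz":0,"hand":0},{"x":-28,"y":-30,"z":0,"rx":0,"ry":0,"rz":0,"hand":0},{"x":-28,"y":-30,"z":0,"rx":0,"ry":0,"rz":0,"hand":0},{"x":-28,"y":-30,"z":0,"rx":0,"ry":0,"rz":0,"hand":0},{"x":-28,"y":-30,"z":0,"rx":0,"ry":0,"rz":0,"hand":0},{"x":-28,"y":-30,"z":0,"rx":0,"ry":0,"rz":0,"hand":0},{"x":-28,"y":-30,"z":0,"rx":0,"ry":0,"rz":0,"hand":0},{"x":-28,"y":-30,"z":0,"rx":0,"ry":0,"rz":0,"hand":0},{"x":-28,"y":-30,"z":0,"rx":0,"ry":0,"rz":0,"hand":0},{"x":-28,"y":-30,"z":0,"rx":0,"ry":0,"rz":0,"hand":0},{"x":-28,"y":-30,"z":0,"rx":0,"ry":0,"rz":0,"hand":0},{"x":-28,"y":-30,"z":0,"rx":0,"ry":0,"rz":0,"hand":0},{"x":-28,"y":-30,"z":0,"rx":0,"ry":0,"rz":0,"hand":0},{"x":-28,"y":-30,"z":0,"rx":0,"ry":0,"rz":0,"hand":0},{"x":-28,"y":-30,"z":0,"rx":0,"ry":0,"rz":0,"hand":0},{"x":-28,"y":-30,"z":0,"rx":0,"ry":0,"rz":0,"hand":0},{"x":-28,"y":-30,"z":0,"rx":0,"ry":0,"rz":0,"hand":0},{"x":-28,"y":-30,"z":0,"rx":0,"ry":0,"rz":0,"hand":0},{"x":-14,"y":-15,"z":0,"rx":0,"ry":0,"rz":0,"hand":0}]'
python3 - <<'E'
from rig import *
from h import *
s=sense();print(s["clock"],s["opening"],todo(s,[565.5,-294,86]))
E
```

```text
clock: 2.6
eef_pos: [509.5, -163.0, 231.1]
tcp_rot: [-3.141, -0.0, 2.731]
contact_force: [0.1, -0.0, -0.2]
opening: -0.002
grasp_force: 0.0
2.6 -0.0018201382079392923 [-103.7  -97.7  145.1]
```

```bash
python3 -m creep '[{"x":-26,"y":-24.5,"z":0,"rx":0,"ry":0,"rz":0,"hand":0},{"x":-26,"y":-24.5,"z":0,"rx":0,"ry":0,"rz":0,"hand":0},{"x":-26,"y":-24.5,"z":10,"rx":0,"ry":0,"rz":0,"hand":0},{"x":-26,"y":-24.5,"z":20,"rx":0,"ry":0,"rz":0,"hand":0},{"x":0,"y":0,"z":20,"rx":0,"ry":0,"rz":0,"hand":0},{"x":0,"y":0,"z":0,"rx":0,"ry":0,"rz":0,"hand":0},{"x":0,"y":0,"z":0,"rx":0,"ry":0,"rz":0,"hand":0}]'
python3 - <<'E'
from rig import *
from h import *
s=sense();c=get_calibration("wrist");cv2.imwrite("pics/w1.png",grab_frame("wrist")[:,:,::-1])
print(todo(s,[565.5,-294,86]))
d=lambda p:(lambda q:(c["K"]@np.r_[q[:2]/q[2]*(1+c["k1"]*((q[:2]/q[2])@(q[:2]/q[2]))),1])[:2].round())(c["R"]@np.array(p)+c["t"])
print("drive centre px",d([565.5,-294,56]),"corners",[d([*p,56]) for p in([512,-253],[623,-260],[619,-335],[508,-327])])
E
```

```text
clock: 3.48
eef_pos: [566.4, -291.9, 182.0]
tcp_rot: [3.142, 0.0, 2.733]
contact_force: [0.4, 0.9, 0.8]
opening: -0.001
grasp_force: 0.0
[ 0.  -2.3 96. ]
drive centre px [311. 234.] corners [array([333., 149.]), array([376., 279.]), array([292., 307.]), array([241., 184.])]
```

View pics/w1.png

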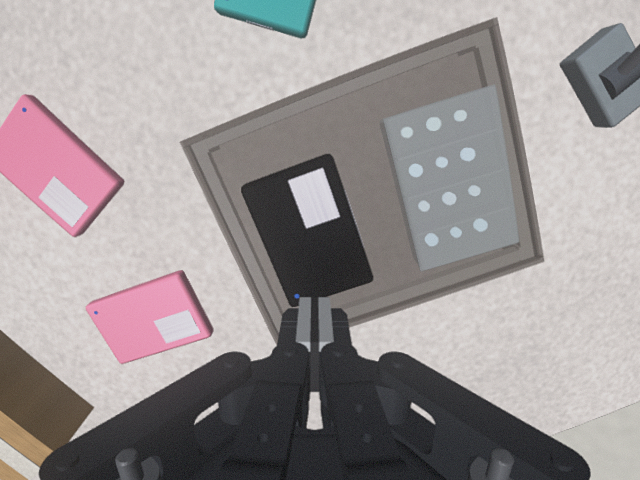

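The wrist view shows the drive's corners at about (241,186), (332,154), (373,280) and (290,304), as predicted, so the centre is confirmed. I'll lower to 30 mm above it and hold.

```bash
python3 -m creep '[{"x":0,"y":-2,"z":20,"rx":0,"ry":0,"rz":0,"hand":0},{"x":0,"y":0,"z":25,"rx":0,"ry":0,"rz":0,"hand":0},{"x":0,"y":0,"z":25,"rx":0,"ry":0,"rz":0,"hand":0},{"x":0,"y":0,"z":18,"rx":0,"ry":0,"rz":0,"hand":0},{"x":0,"y":0,"z":8,"rx":0,"ry":0,"rz":0,"hand":0},{"x":0,"y":0,"z":0,"rx":0,"ry":0,"rz":0,"hand":0},{"x":0,"y":0,"z":0,"rx":0,"ry":0,"rz":0,"hand":0},{"x":0,"y":0,"z":0,"rx":0,"ry":0,"rz":0,"hand":0}]'; python3 -m creep '[{"x":0,"y":0,"z":0,"rx":0,"ry":0,"rz":0,"hand":0},{"x":0,"y":0,"z":0,"rx":0,"ry":0,"rz":0,"hand":0},{"x":0,"y":0,"z":0,"rx":0,"ry":0,"rz":0,"hand":0},{"x":0,"y":0,"z":0,"rx":0,"ry":0,"rz":0,"hand":0},{"x":0,"y":0,"z":0,"rx":0,"ry":0,"rz":0,"hand":0},{"x":0,"y":0,"z":0,"rx":0,"ry":0,"rz":0,"hand":0},{"x":0,"y":0,"z":0,"rx":0,"ry":0,"rz":0,"hand":0},{"x":0,"y":0,"z":0,"rx":0,"ry":0,"rz":0,"hand":0},{"x":0,"y":0,"z":0,"rx":0,"ry":0,"rz":0,"hand":0},{"x":0,"y":0,"z":0,"rx":0,"ry":0,"rz":0,"hand":0},{"x":0,"y":0,"z":0,"rx":0,"ry":0,"rz":0,"hand":0},{"x":0,"y":0,"z":0,"rx":0,"ry":0,"rz":0,"hand":0},{"x":0,"y":0,"z":0,"rx":0,"ry":0,"rz":0,"hand":0},{"x":0,"y":0,"z":0,"rx":0,"ry":0,"rz":0,"hand":0},{"x":0,"y":0,"z":0,"rx":0,"ry":0,"rz":0,"hand":0},{"x":0,"y":0,"z":0,"rx":0,"ry":0,"rz":0,"hand":0},{"x":0,"y":0,"z":0,"rx":0,"ry":0,"rz":0,"hand":0},{"x":0,"y":0,"z":0,"rx":0,"ry":0,"rz":0,"hand":0},{"x":0,"y":0,"z":0,"rx":0,"ry":0,"rz":0,"hand":0},{"x":0,"y":0,"z":0,"rx":0,"ry":0,"rz":0,"hand":0}]'
python3 - <<'E'
from rig import *
from h import *
s=sense();print(todo(s,[503,173,200]))
E
```

```text
clock: 4.53
eef_pos: [566.2, -294.4, 86.1]
tcp_rot: [-3.141, 0.001, 2.733]
contact_force: [1.0, -0.3, 0.4]
opening: 0.001
grasp_force: 0.0
clock: 7.02
eef_pos: [565.7, -294.1, 85.3]
tcp_rot: [-3.142, -0.0, 2.733]
contact_force: [0.1, 0.9, 0.0]
opening: 0.003
grasp_force: 0.0
[ 243.2  403.7 -114.7]
```

Held for over 2.5 s. Next, up and over to the sleeve.

```bash
python3 -m creep '[{"x":0,"y":0,"z":-20,"rx":0,"ry":0,"rz":0,"hand":0},{"x":0,"y":0,"z":-35,"rx":0,"ry":0,"rz":0,"hand":0},{"x":0,"y":0,"z":-35,"rx":0,"ry":0,"rz":0,"hand":0},{"x":8,"y":14,"z":-25,"rx":0,"ry":0,"rz":0,"hand":0},{"x":18,"y":30,"z":0,"rx":0,"ry":0,"rz":0,"hand":0},{"x":18,"y":30,"z":0,"rx":0,"ry":0,"rz":0,"hand":0},{"x":18,"y":30,"z":0,"rx":0,"ry":0,"rz":0,"hand":0},{"x":18,"y":30,"z":0,"rx":0,"ry":0,"rz":0,"hand":0},{"x":18,"y":30,"z":0,"rx":0,"ry":0,"rz":0,"hand":0},{"x":18,"y":30,"z":0,"rx":0,"ry":0,"rz":0,"hand":0},{"x":18,"y":30,"z":0,"rx":0,"ry":0,"rz":0,"hand":0},{"x":18,"y":30,"z":0,"rx":0,"ry":0,"rz":0,"hand":0},{"x":18,"y":30,"z":0,"rx":0,"ry":0,"rz":0,"hand":0},{"x":18,"y":30,"z":0,"rx":0,"ry":0,"rz":0,"hand":0},{"x":18,"y":30,"z":0,"rx":0,"ry":0,"rz":0,"hand":0},{"x":18,"y":30,"z":0,"rx":0,"ry":0,"rz":0,"hand":0},{"x":18,"y":30,"z":0,"rx":0,"ry":0,"rz":0,"hand":0},{"x":0,"y":0,"z":0,"rx":0,"ry":0,"rz":0,"hand":0},{"x":0,"y":0,"z":0,"rx":0,"ry":0,"rz":0,"hand":0}]'
python3 - <<'E'
from rig import *
from h import *
s=sense();c=get_calibration("wrist");cv2.imwrite("pics/w2.png",grab_frame("wrist")[:,:,::-1])
print(todo(s,[503,173,137]))
d=lambda p:(lambda q:(c["K"]@np.r_[q[:2]/q[2]*(1+c["k1"]*((q[:2]/q[2])@(q[:2]/q[2]))),1])[:2].round())(c["R"]@np.array(p)+c["t"])
print("corners",[d([*p,107]) for p in([446,221],[570,209],[560,125],[436,138])])
E
```

```text
clock: 9.4
eef_pos: [504.4, 172.6, 201.1]
tcp_rot: [3.141, 0.001, 2.733]
contact_force: [-0.1, -0.0, -0.6]
opening: 0.001
grasp_force: 0.0
[ 1.5 -0.2 64.1]
corners [array([347., 140.]), array([393., 305.]), array([286., 333.]), array([225., 178.])]
```

View pics/w2.png

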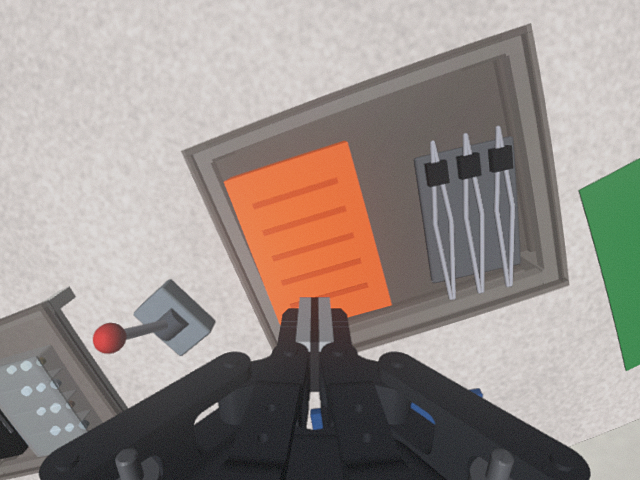

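The wrist view shows the sleeve corners at (349,142), (391,306) and (225,180), as predicted. Lower and hold.

```bash
python3 -m creep '[{"x":1.5,"y":0,"z":15,"rx":0,"ry":0,"rz":0,"hand":0},{"x":0,"y":0,"z":20,"rx":0,"ry":0,"rz":0,"hand":0},{"x":0,"y":0,"z":18,"rx":0,"ry":0,"rz":0,"hand":0},{"x":0,"y":0,"z":10,"rx":0,"ry":0,"rz":0,"hand":0},{"x":0,"y":0,"z":0,"rx":0,"ry":0,"rz":0,"hand":0},{"x":0,"y":0,"z":0,"rx":0,"ry":0,"rz":0,"hand":0},{"x":0,"y":0,"z":0,"rx":0,"ry":0,"rz":0,"hand":0}]'; python3 -m creep '[{"x":0,"y":0,"z":0,"rx":0,"ry":0,"rz":0,"hand":0},{"x":0,"y":0,"z":0,"rx":0,"ry":0,"rz":0,"hand":0},{"x":0,"y":0,"z":0,"rx":0,"ry":0,"rz":0,"hand":0},{"x":0,"y":0,"z":0,"rx":0,"ry":0,"rz":0,"hand":0},{"x":0,"y":0,"z":0,"rx":0,"ry":0,"rz":0,"hand":0},{"x":0,"y":0,"z":0,"rx":0,"ry":0,"rz":0,"hand":0},{"x":0,"y":0,"z":0,"rx":0,"ry":0,"rz":0,"hand":0},{"x":0,"y":0,"z":0,"rx":0,"ry":0,"rz":0,"hand":0},{"x":0,"y":0,"z":0,"rx":0,"ry":0,"rz":0,"hand":0},{"x":0,"y":0,"z":0,"rx":0,"ry":0,"rz":0,"hand":0},{"x":0,"y":0,"z":0,"rx":0,"ry":0,"rz":0,"hand":0},{"x":0,"y":0,"z":0,"rx":0,"ry":0,"rz":0,"hand":0},{"x":0,"y":0,"z":0,"rx":0,"ry":0,"rz":0,"hand":0},{"x":0,"y":0,"z":0,"rx":0,"ry":0,"rz":0,"hand":0},{"x":0,"y":0,"z":0,"rx":0,"ry":0,"rz":0,"hand":0},{"x":0,"y":0,"z":0,"rx":0,"ry":0,"rz":0,"hand":0},{"x":0,"y":0,"z":0,"rx":0,"ry":0,"rz":0,"hand":0},{"x":0,"y":0,"z":0,"rx":0,"ry":0,"rz":0,"hand":0},{"x":0,"y":0,"z":0,"rx":0,"ry":0,"rz":0,"hand":0},{"x":0,"y":0,"z":0,"rx":0,"ry":0,"rz":0,"hand":0}]'
python3 - <<'E'
from rig import *
from h import *
s=sense();u=np.array([np.cos(.32),np.sin(.32)]);b=np.array([513.5,-19.4])-65*u
print(b,todo(s,[*b,197]),s["qpos"].round(2))
E
```

```text
clock: 10.32
eef_pos: [503.3, 173.5, 137.9]
tcp_rot: [3.141, 0.001, 2.733]
contact_force: [0.6, -0.5, -0.1]
opening: -0.001
grasp_force: 0.0
clock: 12.82
eef_pos: [502.9, 173.4, 137.3]
tcp_rot: [3.142, -0.0, 2.733]
contact_force: [1.0, 1.2, -0.3]
opening: -0.002
grasp_force: 0.0
[451.79969782 -39.84682644] [ -37.9 -216.   -59.7] [ 0.33  0.32  1.92  0.    0.9  -0.83]
```

```bash
python3 -m creep '[{"x":0,"y":0,"z":-15,"rx":0,"ry":0,"rz":0,"hand":0},{"x":0,"y":0,"z":-25,"rx":0,"ry":0,"rz":0,"hand":0},{"x":-3,"y":-16,"z":-20,"rx":0,"ry":0,"rz":0,"hand":0},{"x":-5,"y":-30,"z":0,"rx":0,"ry":0,"rz":0,"hand":0},{"x":-6,"y":-35,"z":0,"rx":0,"ry":0,"rz":0,"hand":0},{"x":-6,"y":-35,"z":0,"rx":0,"ry":0,"rz":0,"hand":0},{"x":-6,"y":-35,"z":0,"rx":0,"ry":0,"rz":0,"hand":0},{"x":-6,"y":-35,"z":0,"rx":0,"ry":0,"rz":0,"hand":0},{"x":-6,"y":-30,"z":0,"rx":0,"ry":0,"rz":0,"hand":0},{"x":0,"y":0,"z":0,"rx":0,"ry":0,"rz":-0.14,"hand":0},{"x":0,"y":0,"z":0,"rx":0,"ry":0,"rz":-0.15,"hand":0},{"x":0,"y":0,"z":0,"rx":0,"ry":0,"rz":-0.15,"hand":0},{"x":0,"y":0,"z":0,"rx":0,"ry":0,"rz":-0.15,"hand":0},{"x":0,"y":0,"z":0,"rx":0,"ry":0,"rz":-0.14,"hand":0},{"x":0,"y":0,"z":0,"rx":0,"ry":0,"rz":0,"hand":0},{"x":0,"y":0,"z":0,"rx":0,"ry":0,"rz":0,"hand":0}]'
python3 - <<'E'
from rig import *
from h import *
s=sense();print(todo(s,[451.8,-39.8,80]),todo(s,[513.5,-19.4,80]))
E
```

```text
clock: 14.82
eef_pos: [452.0, -39.9, 197.8]
tcp_rot: [-3.141, 0.001, -2.823]
contact_force: [-0.3, -0.4, -0.5]
opening: -0.001
grasp_force: 0.0
[  0.3   0.2 117.8] [-64.7   0.3 117.9]
```

```bash
python3 -m creep '[{"x":0,"y":0,"z":18,"rx":0,"ry":0,"rz":0,"hand":0},{"x":0,"y":0,"z":28,"rx":0,"ry":0,"rz":0,"hand":0},{"x":0,"y":0,"z":28,"rx":0,"ry":0,"rz":0,"hand":0},{"x":0,"y":0,"z":25,"rx":0,"ry":0,"rz":0,"hand":0},{"x":0,"y":0,"z":15,"rx":0,"ry":0,"rz":0,"hand":0},{"x":-8,"y":0,"z":0,"rx":0,"ry":0,"rz":0,"hand":0},{"x":-12,"y":0,"z":0,"rx":0,"ry":0,"rz":0,"hand":0},{"x":-10,"y":0,"z":0,"rx":0,"ry":0,"rz":0,"hand":0},{"x":-8,"y":0,"z":0,"rx":0,"ry":0,"rz":0,"hand":0},{"x":-8,"y":0,"z":0,"rx":0,"ry":0,"rz":0,"hand":0},{"x":-8,"y":0,"z":0,"rx":0,"ry":0,"rz":0,"hand":0},{"x":-8,"y":0,"z":0,"rx":0,"ry":0,"rz":0,"hand":0},{"x":-8,"y":0,"z":0,"rx":0,"ry":0,"rz":0,"hand":0},{"x":-8,"y":0,"z":0,"rx":0,"ry":0,"rz":0,"hand":0},{"x":-8,"y":0,"z":0,"rx":0,"ry":0,"rz":0,"hand":0},{"x":-8,"y":0,"z":0,"rx":0,"ry":0,"rz":0,"hand":0},{"x":-8,"y":0,"z":0,"rx":0,"ry":0,"rz":0,"hand":0},{"x":0,"y":0,"z":0,"rx":0,"ry":0,"rz":0,"hand":0}]'
python3 - <<'E'
from rig import *
from h import *
cv2.imwrite("pics/s2.png",cv2.resize(grab_frame("scene")[170:320,260:460,::-1],None,fx=3,fy=3))
E
```

```text
clock: 17.08
eef_pos: [549.4, -7.5, 83.3]
tcp_rot: [-3.141, 0.001, -2.82]
contact_force: [-0.2, -0.0, -0.7]
opening: 0.001
grasp_force: 0.0
```

View pics/s2.png

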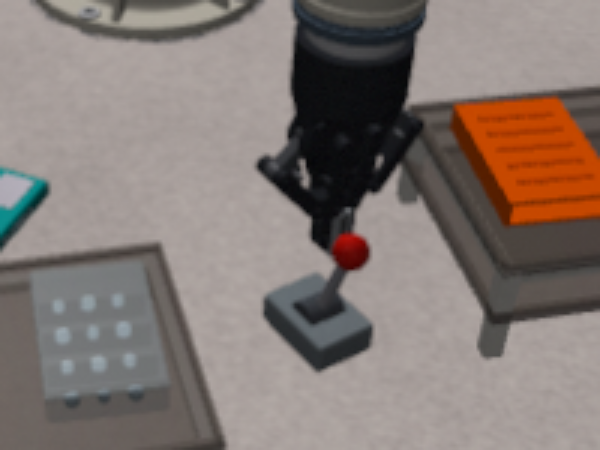

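The lever is past upright and the ball, at crop (351,251), rests against the fingers. About 12 mm remain; I'll go on gently while watching the force.

```bash
python3 -m creep '[{"x":-4,"y":0,"z":0,"rx":0,"ry":0,"rz":0,"hand":0},{"x":-4,"y":0,"z":0,"rx":0,"ry":0,"rz":0,"hand":0},{"x":-2,"y":0,"z":0,"rx":0,"ry":0,"rz":0,"hand":0},{"x":0,"y":0,"z":0,"rx":0,"ry":0,"rz":0,"hand":0}]' | sed -n 2,4p; python3 -m creep '[{"x":-2,"y":0,"z":0,"rx":0,"ry":0,"rz":0,"hand":0},{"x":0,"y":0,"z":0,"rx":0,"ry":0,"rz":0,"hand":0}]'| sed -n 2,4p
```

```text
eef_pos: [558.3, -4.5, 83.3]
tcp_rot: [-3.142, 0.0, -2.82]
contact_force: [0.7, 0.1, -0.2]
eef_pos: [560.2, -3.9, 83.3]
tcp_rot: [-3.142, 0.0, -2.82]
contact_force: [-0.4, -0.2, -0.3]
```

```bash
python3 -m creep '[{"x":-1.5,"y":0,"z":0,"rx":0,"ry":0,"rz":0,"hand":0},{"x":0,"y":0,"z":0,"rx":0,"ry":0,"rz":0,"hand":0}]'| sed -n 2,4p;  python3 -m creep '[{"x":-1.5,"y":0,"z":0,"rx":0,"ry":0,"rz":0,"hand":0},{"x":0,"y":0,"z":0,"rx":0,"ry":0,"rz":0,"hand":0}]'| sed -n 2,4p
python3 - <<'E'
from rig import *
from h import *
cv2.imwrite("pics/s3.png",cv2.resize(grab_frame("scene")[170:320,260:460,::-1],None,fx=3,fy=3))
c=get_calibration("scene")
for a in(.3,.4,.5):
    r=80*np.sin(a);X=np.array([547.4+r*np.cos(.32),-9+r*np.sin(.32),22+80*np.cos(a)]);q=c["R"]@X+c["t"];p=(c["K"]@(q/q[2]))[:2]
    print(a,(p-[260,170])*3)
E
```

```text
eef_pos: [561.5, -3.4, 83.3]
tcp_rot: [3.142, 0.0, -2.82]
contact_force: [-0.1, -0.2, 0.4]
eef_pos: [562.3, -3.1, 83.1]
tcp_rot: [3.141, -0.001, -2.82]
contact_force: [-3.0, -2.6, 0.6]
0.3 [348.93037516 245.64959946]
0.4 [355.5695859  254.78652978]
0.5 [361.84012611 264.55014853]
```

View pics/s3.png

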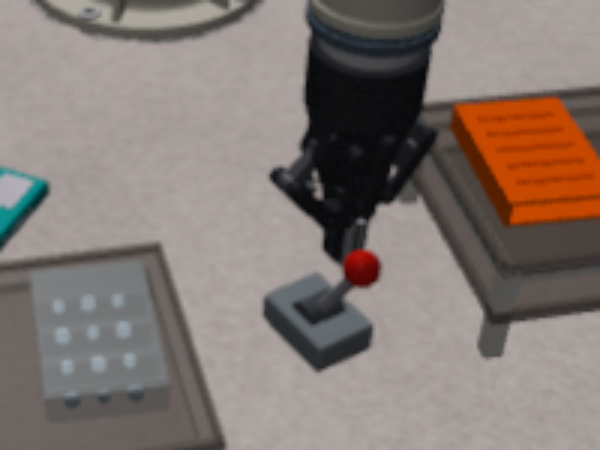

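The ball is at (361,267), which matches the stop, and force is starting to build. One more small push to seat it, then back off.

```bash
python3 -m creep '[{"x":-1.5,"y":0,"z":0,"rx":0,"ry":0,"rz":0,"hand":0},{"x":0,"y":0,"z":0,"rx":0,"ry":0,"rz":0,"hand":0}]'| sed -n 2,4p; python3 -m creep '[{"x":5,"y":0,"z":0,"rx":0,"ry":0,"rz":0,"hand":0},{"x":15,"y":0,"z":0,"rx":0,"ry":0,"rz":0,"hand":0},{"x":25,"y":0,"z":0,"rx":0,"ry":0,"rz":0,"hand":0},{"x":25,"y":0,"z":0,"rx":0,"ry":0,"rz":0,"hand":0},{"x":25,"y":0,"z":-10,"rx":0,"ry":0,"rz":0,"hand":0},{"x":15,"y":0,"z":-25,"rx":0,"ry":0,"rz":0,"hand":0},{"x":0,"y":0,"z":-30,"rx":0,"ry":0,"rz":0,"hand":0},{"x":0,"y":0,"z":-30,"rx":0,"ry":0,"rz":0,"hand":0},{"x":0,"y":0,"z":-15,"rx":0,"ry":0,"rz":0,"hand":0},{"x":0,"y":0,"z":0,"rx":0,"ry":0,"rz":0,"hand":0},{"x":0,"y":0,"z":0,"rx":0,"ry":0,"rz":0,"hand":0},{"x":0,"y":0,"z":0,"rx":0,"ry":0,"rz":0,"hand":0}]'
python3 - <<'E'
from rig import *
from h import *
cv2.imwrite("pics/s4.png",grab_frame("scene")[:,:,::-1])
E
```

```text
eef_pos: [562.5, -2.9, 83.0]
tcp_rot: [3.141, -0.004, -2.82]
contact_force: [-8.2, -3.9, 4.7]
clock: 20.18
eef_pos: [459.3, -37.2, 192.2]
tcp_rot: [3.141, -0.002, -2.82]
contact_force: [0.1, -0.6, 0.5]
opening: 0.0
grasp_force: 0.0
```

View pics/s4.png

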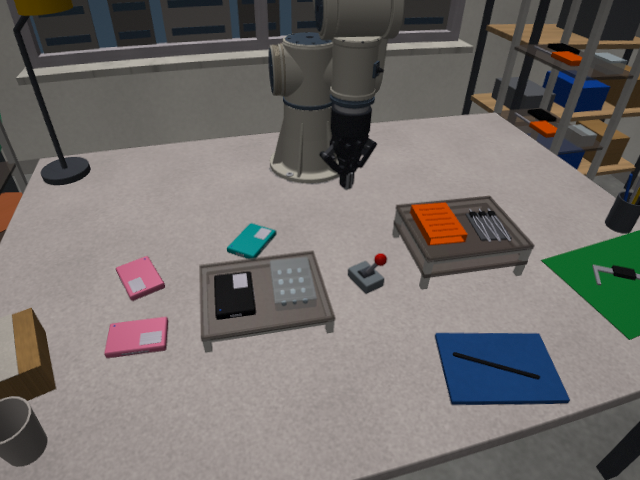

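The lever has stayed over, with its ball at (381,259). The arm is clear and the parts are where they were.

```bash
python3 -c "
from rig import *
print(sign_off())"
```

```text
the job is handed in; nothing more can be done
None
```

I pointed at the drive and then the sleeve, each from about 3 cm above for over 2 s, pushed the lever to its stop, and backed the arm away. The job was handed in at about 20 s, and the last picture shows nothing else moved.

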